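Set a bench press gap to the gauge blade

TASK

Two blue terminal presses stand on the bench; one has the orange-handled gauge blade lying in its jaw. Turn that press's adjusting screw clockwise by its wing handle until the copper foot just drags on the blade, lightly nipped but not jammed, and let go. Leave the blade where it is in the jaw and do not disturb the other press's screw.

Things in the scene. Friction and masses are not known exactly. Their poses are not given: they have to be found in the camera images.
- adjuster (a joint): Screw of the press holding the gauge, rad, growing clockwise seen from above; starts at 0 to 0.45; stiff (0.1 N m), stays where left. 1 rad lowers the foot 4 mm. The foot meets the blade at 1.0, just drags from 1.04 to 1.36 (aim at 1.2), then jams. At q the handle's red end points 1.2 - q rad anticlockwise of the press's +x: at 1.2 the handle lies over the yellow line on the press's head.
- foot: Copper disc 32 mm wide under that press's ram; origin: centre of its underside, 45 mm up at q = 0, on the upright screw axis. Does not turn; +x points out of the press's mouth. On the same axis, on top, the screw's wing handle: black bar 60 mm long, 12 mm thick, 150 to 187 mm above the bench, one end red; pinch it across, from above. Press head below it: 60 mm wide, top at 135 mm.
- gauge: Loose steel blade 5 mm thick, 16 mm wide, with orange handle 40 x 26 x 9 mm, 137 mm long in all, flat on the press's anvil 36 mm above the bench. Origin on its underside, within 5 mm of the screw axis at the start; +x runs along the blade to the handle, out of the mouth. The blade reaches 15 mm behind the origin, the handle ends 122 mm in front of it.
- spare_nose (a point): Top of the red end of the wing handle on the other, equal blue press, whose jaw is empty: 30 mm out from its screw axis, 175 mm above the bench. Either press may stand on the left or the right. Presses are bolted down, 155 mm long, 80 mm wide. This one is to be left as it is.
Things that resemble listed ones, but are neither listed nor needed, are in the scene too. What is shaped like the part that bears adjuster but brown or green is not meant.

How it is judged:
By the outcome, as a careful person would: the job done as asked, in the order asked, and still so for the second after the job is handed in, with the robot touching nothing.
It also fails if it takes over 38 s, if anything falls off the work surface, if the arm or the gripper's body presses on something with over 40 N, if the wrist force passes 120 N, or if a joint passes its speed limit or range.

ROBOT

A 6-joint arm with a two-finger parallel gripper is mounted at the origin on the work surface. World frame = base frame: x ahead of the robot, y to its left, z up, the work surface at z = 0. Lengths are in m, angles in rad, forces in N, time in s.
With the tool pointing down it reaches from about 0.15 to 0.775 m from the base axis. Payload 6.1 kg.
Tool frame: the origin (TCP) lies on the centre line of the jaws, within the pads' length; the fingertips stand 22 mm ahead of it and the grasp point (between the pads) lies 3 mm ahead of it (env.finger_overhang is the distance from the TCP to the fingertips, in m); z points along the fingers, y is the line along which they close (so a half turn about z gives the same grasp; the last joint's range is limited). The gripper opens to 85 mm and grips with 20 to 120 N. Pads are 22 mm wide; open, the fingers measure 114 mm over their backs; the gripper's body (76 mm by 85 mm) begins 54 mm behind the grasp point. The pads swing forward as they close: fully open they stand 13 mm farther back than shut.
Start: joints at [-1.225, 0.126, -0.04, 1.405, 0, 1.571], TCP at [0.178, -0.494, 0.253] pointing down, gripper open.
Joint ranges: [-2.72, 2.72], [-0.95, 1.95], [-1.27, 1.35], [-1.78, 2.02], [-1.46, 1.47], [-3.14, 3.14]. Speed limits (rad/s): [2.39, 2.39, 3.01, 3.14, 3.14, 3.14].

INTERFACE

Orientations are given as a rotation vector (axis times angle).
In Python, from bench import telemetry, get_image, get_calibration, workorder, env gives the robot as it stands.
- The arm moves only by the tool move_arm, never from a script. Its argument "moves" is a list of rows, each an object of numbers: "dx", "dy", "dz": the shift along the tool's x, y, z each as a share of 0.2 m, from -1 to 1; "turn": the turn about the tool's z as a share of 90 degrees, from -1 to 1. In form: [{"dx": .., "dy": .., "dz": .., "turn": ..}, ...]. A call has 1 to 8 rows; each row is the pose to reach, as a shift and turn from the pose commanded when the call began, along the tool's axes at that moment; what a row does not reach only later rows make up. A row lasts 1/8 s, in which the tool goes at most 62.5 mm and 10.7 degrees, less where a joint would pass 70% of its speed; a pose out of reach is approached as far as the arm can. A call with a number of a shift or a turn outside -1 to 1 is refused whole. A call with a gripper value outside its range is refused whole. "gripper" is the closure, from 0 (fully open) to 1 (shut), set as the call begins (left out, the last holds). The fingers move at their own pace and stop on an object; "newtons" is the grip in N (left out, the last holds). Time passes only in rows, so rows that repeat a pose let the fingers close. It gives the time, the measured TCP pose, the force, the opening and the grip force at its end, in the units of the state.
- telemetry.get_obs(): the state, without advancing time (a new reading comes with each control period).
- get_image(name): name is "scene" or "top" or "wrist"; returns the picture (480x640x3 uint8, red, green, blue); there is no depth.
- get_calibration(name): a dict with "camera_matrix" (3x3 intrinsics, pixels), "R" (3x3) and "t" (3): a world point X has camera coordinates R X + t. Camera axes: x right, y down, z forward; pixel columns grow to the right and rows downward; lengths in m; the calibration is good to about 2 mm. The wrist camera is an equidistant fisheye: a pixel r from the principal point sees the ray r / f radians off the axis. A picture is of the moment at which its call begins: read the wrist's pose just before it. get_calibration takes no time and is no camera call; for the wrist camera it gives the pose at the moment of the call.
- workorder.hand_in(): hands the job in; it is judged then, once.
The state is a dict: "time_s": time; "joints": joint angles; "qd": joint speeds; "joint_torque": joint torques, N m; "eef_pos": TCP position; "ee_rot": TCP orientation; "ft_force": force on the tool from outside, world axes, zero at the start; "ft_torque": the same for the moment, N m; "gripper_width": finger opening in m; "finger_force": force on a finger pad.
Only numpy, scipy, OpenCV 4.12 (cv2) and the standard library are available. Lean on these libraries where they do the work, as an engineer would, in place of code of your own. Each camera call takes 0.05 s, during which the arm holds its last target. There are 200 camera calls.

## Working session

There is one attempt and no reset: what is moved stays moved. The work goes in short steps, Python scripts to look and compute and a tool call to move; the robot and the scene stay as the last step left them, time stands still between calls to the robot, and variables do not carry over. Pictures are saved under pics/ and viewed, at most 10 in all, crops included, and the job is handed in when it is done.

Besides the shell and the picture viewer there is one more tool, called after ">>>" as name(argument=value, ...) on one line, values as JSON. move_arm: Moves the arm, as the interface text tells. Its arguments: {"type":"object","properties":{"moves":{"type":"array"},"gripper":{"type":"number"},"newtons":{"type":"number"}},"required":["moves"]}

```bash
mkdir -p pics
cat > h.py <<'E'
import numpy as np, cv2
from bench import telemetry, get_image, get_calibration, workorder, env
def ray(name,u,v,z,c=None):
    c=c or get_calibration(name);K=np.array(c["camera_matrix"]);R=np.array(c["R"]);t=np.array(c["t"])
    if name=="wrist":
        x=(u-K[0,2])/K[0,0];y=(v-K[1,2])/K[1,1];th=np.hypot(x,y);s=np.sin(th)/max(th,1e-9);d=np.array([x*s,y*s,np.cos(th)])
    else: d=np.linalg.solve(K,[u,v,1.])
    C=-R.T@t;d=R.T@d
    return C+d*(z-C[2])/d[2]
def proj(name,X,c=None):
    c=c or get_calibration(name);K=np.array(c["camera_matrix"]);p=np.array(c["R"])@X+np.array(c["t"])
    if name=="wrist":
        r=np.hypot(p[0],p[1]);th=np.arctan2(r,p[2]);return K[0,2]+K[0,0]*th*p[0]/r,K[1,2]+K[1,1]*th*p[1]/r
    p=K@p;return p[:2]/p[2]
E
python3 - <<'E'
from h import *
for n in("top","scene"):
    im=get_image(n);cv2.imwrite(f"pics/{n}0.png",im[...,::-1])
o=telemetry.get_obs();print(o["time_s"],o["eef_pos"],o["ee_rot"],o["gripper_width"])
c=get_calibration("top");print(-np.array(c["R"]).T@c["t"],c["R"])
E
```

```text
0.1 [ 0.1778205  -0.4936317   0.25261058] [-3.09341688e+00 -5.40162120e-01  4.29859936e-04] 0.08565303190493896
[0.38398858 0.03218189 1.14857277] [[-0.00365016 -0.99998757  0.0033976 ]
 [-0.99056772  0.00315034 -0.13698786]
 [ 0.13697545 -0.00386558 -0.9905669 ]]
```

View pics/top0.png

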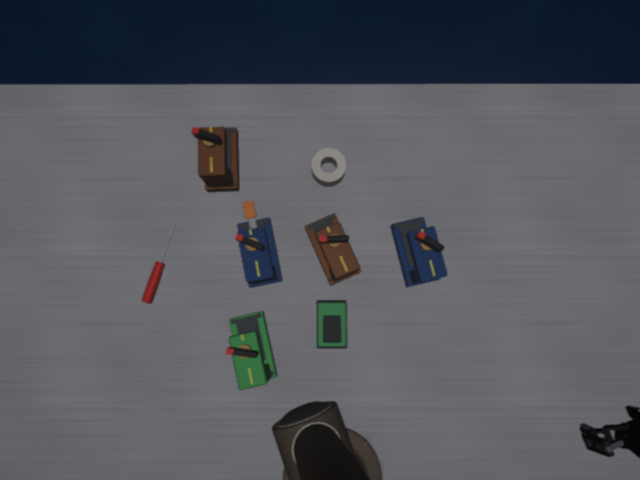

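View pics/scene0.png

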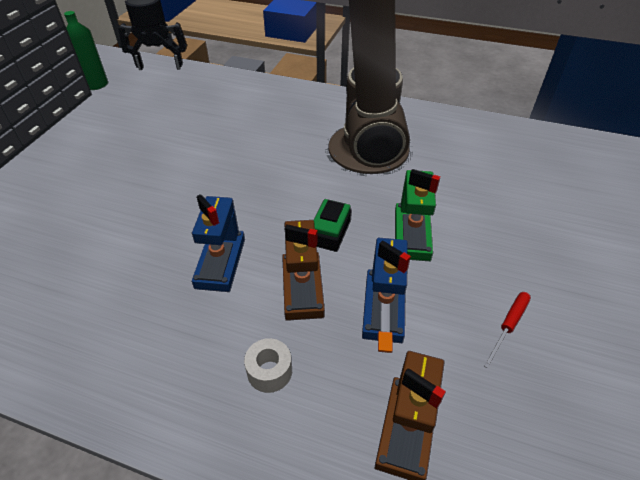

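The top view shows the gauge press (blue, with the orange handle at about (249,210)) near (252,243), so it is the robot's left press. The spare is near (428,242). I'll enlarge the gauge press in both views.

Run:
```python
import cv2,numpy as np
a=cv2.imread("pics/top0.png")[190:300,215:295];b=cv2.imread("pics/scene0.png")[225:365,345:425]
a=cv2.resize(a,(400,550),interpolation=cv2.INTER_CUBIC);b=cv2.resize(b,(314,550),interpolation=cv2.INTER_CUBIC)
cv2.imwrite("pics/crop0.png",cv2.convertScaleAbs(np.hstack([a,b]),alpha=1.6))
```

```text
(no output)
```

View pics/crop0.png

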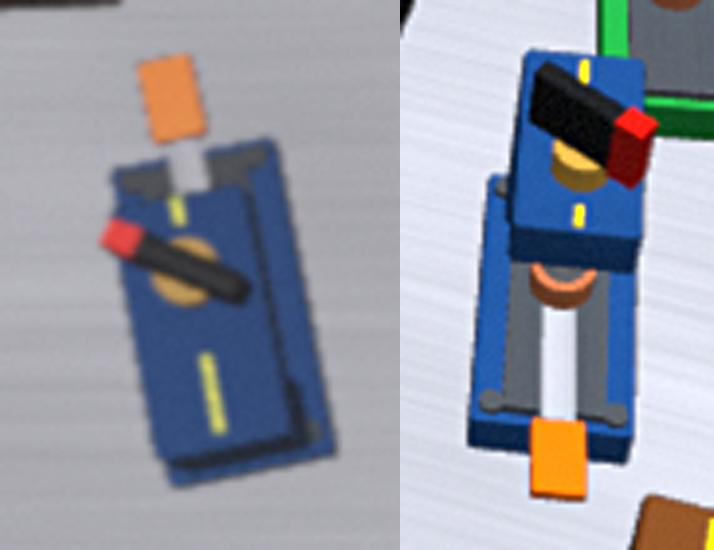

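Run:
```python
from h import *
f=lambda u,v,z:ray("top",215+u/5-.4,190+v/5-.4,z).round(4)
for n,u,v,z in[("red",110,231,.187),("blk",243,284,.187),("ring",187,271,.138),("yf",178,212,.135),("yb",213,393,.135),("hand",172,98,.045),("handfar",163,60,.045),("base1",113,170,.034),("base2",272,140,.034),("base3",335,452,.02),("base4",172,487,.0)]:print(n,f(u,v,z))
s=lambda u,v,z:ray("scene",345+u/3.927-.4 if 0 else 345+(u-400)/3.93,225+v/3.93,z).round(4)
for n,u,v,z in[("redtip",640,125,.187),("blktip",540,75,.187),("yf",578,215,.135),("yb",585,70,.135),("ring",580,165,.138)]:print("s",n,s(u,v,z))
```

```text
red [0.5291 0.1969 0.187 ]
blk [0.5071 0.1423 0.187 ]
ring [0.5191 0.172  0.138 ]
yf [0.5452 0.1767 0.135 ]
yb [0.467  0.1605 0.135 ]
hand [0.614  0.1932 0.045 ]
handfar [0.6324 0.1978 0.045 ]
base1 [0.5815 0.2223 0.034 ]
base2 [0.5958 0.1469 0.034 ]
base3 [0.4482 0.1169 0.02  ]
base4 [0.4328 0.1966 0.    ]
s redtip [0.5267 0.196  0.187 ]
s blktip [0.5122 0.1474 0.187 ]
s yf [0.5429 0.178  0.135 ]
s yb [0.4543 0.1604 0.135 ]
s ring [0.5162 0.1722 0.138 ]
```

The handle axis is at about (0.518, 0.171). The press yaw is about 12° and the bar about 68°, so q ≈ 0.2, which fits the stated range. Next I'll move toward it, and the same call will show the joint 6 sign.

>>> move_arm(moves=[{"dx": 0.9, "dy": -0.85, "dz": -0.1, "turn": -0.9}, {"dx": 0.9, "dy": -0.85, "dz": -0.1, "turn": -0.9}, {"dx": 0.9, "dy": -0.85, "dz": -0.1, "turn": -0.9}, {"dx": 0.9, "dy": -0.85, "dz": -0.1, "turn": -0.9}, {"dx": 0.9, "dy": -0.85, "dz": -0.1, "turn": -0.9}, {"dx": 0.9, "dy": -0.85, "dz": -0.1, "turn": -0.9}, {"dx": 0.9, "dy": -0.85, "dz": -0.1, "turn": -0.9}, {"dx": 0.9, "dy": -0.85, "dz": -0.1, "turn": -0.9}])

```text
time_s: 1.1
eef_pos: [0.2896, -0.2727, 0.273]
ee_rot: [-1.997, -2.425, -0.0]
ft_force: [-0.7, 0.7, -0.5]
gripper_width: 0.0853
finger_force: 0.0
```

```bash
cat >> h.py <<'E'
from scipy.spatial.transform import Rotation as Ro
def need(goal,head):
    o=telemetry.get_obs();R=Ro.from_rotvec(o["ee_rot"]).as_matrix();h=np.degrees(np.arctan2(R[1,0],R[0,0]))
    t=(h-head+180)%360-180
    print("t",round(o["time_s"],2),"pos",o["eef_pos"].round(4),"head",h.round(2),"tilt",R[2,2].round(4),"j",np.degrees(o["joints"]).round(0),"F",o["ft_force"].round(1),"T",o["ft_torque"].round(2),"w",round(o["gripper_width"],4))
    print("need shares",(R.T@(np.array(goal)-o["eef_pos"])/.2).round(3),"turn",round(t/90,3))
E
python3 -c "
from h import *
need([.518,.1705,.27],68)"
```

```text
t 1.1 pos [ 0.2896 -0.2727  0.273 ] head 101.06 tilt -1.0 j [-43.  -6. -14.  83.  -0.  36.] F [-0.7  0.7 -0.5] T [-0.02 -0.02 -0.02] w 0.0853
need shares [1.956 1.546 0.015] turn 0.367
```

>>> move_arm(moves=[{"dx": 0.98, "dy": 0.77, "turn": -0.85}, {"dx": 0.98, "dy": 0.77, "turn": -0.85}, {"dx": 0.98, "dy": 0.77, "turn": -0.85}, {"dx": 0.98, "dy": 0.77, "turn": -0.85}, {"dx": 0.98, "dy": 0.77, "turn": -0.85}, {"dx": 0.98, "dy": 0.77, "turn": -0.85}, {"dx": 0.98, "dy": 0.77, "turn": -0.85}, {"dx": 0.98, "dy": 0.77, "turn": -0.85}])

```text
$.moves[0]: bad value
```

```bash
python3 -c "
from h import *
need([.518,.1705,.27],248)"
```

```text
t 1.1 pos [ 0.2896 -0.2727  0.273 ] head 101.06 tilt -1.0 j [-43.  -6. -14.  83.  -0.  36.] F [-0.7  0.7 -0.5] T [-0.02 -0.02 -0.02] w 0.0853
need shares [1.956 1.546 0.015] turn -1.633
```

The call needs all four keys.

>>> move_arm(moves=[{"dx": 0.98, "dy": 0.77, "dz": 0, "turn": -0.85}, {"dx": 0.98, "dy": 0.77, "dz": 0, "turn": -0.85}, {"dx": 0.98, "dy": 0.77, "dz": 0, "turn": -0.85}, {"dx": 0.98, "dy": 0.77, "dz": 0, "turn": -0.85}, {"dx": 0.98, "dy": 0.77, "dz": 0, "turn": -0.85}, {"dx": 0.98, "dy": 0.77, "dz": 0, "turn": -0.85}, {"dx": 0.98, "dy": 0.77, "dz": 0, "turn": -0.85}, {"dx": 0.98, "dy": 0.77, "dz": 0, "turn": -0.85}])

```text
time_s: 2.1
eef_pos: [0.404, -0.0514, 0.273]
ee_rot: [-0.074, -3.14, -0.0]
ft_force: [0.2, -0.3, -0.9]
gripper_width: 0.0853
finger_force: 0.0
```

```bash
python3 -c "
from h import *
need([.518,.1705,.27],248)"
```

```text
t 2.1 pos [ 0.404  -0.0514  0.273 ] head 177.28 tilt -1.0 j [ -7.  -5. -13.  83.   0.  -5.] F [ 0.2 -0.3 -0.9] T [ 0.   -0.    0.01] w 0.0853
need shares [-0.517  1.135  0.014] turn -0.786
```

>>> move_arm(moves=[{"dx": -0.5, "dy": 1, "dz": 0, "turn": -0.786}, {"dx": -0.5, "dy": 1, "dz": 0, "turn": -0.786}, {"dx": -0.5, "dy": 1, "dz": 0, "turn": -0.786}, {"dx": -0.5, "dy": 1, "dz": 0, "turn": -0.786}, {"dx": -0.5, "dy": 1, "dz": 0, "turn": -0.786}, {"dx": -0.5, "dy": 1, "dz": 0, "turn": -0.786}, {"dx": -0.5, "dy": 1, "dz": 0, "turn": -0.786}, {"dx": -0.5, "dy": 1, "dz": 0, "turn": -0.786}])

```text
time_s: 3.1
eef_pos: [0.5134, 0.1434, 0.273]
ee_rot: [1.753, -2.606, -0.0]
ft_force: [0.6, -0.4, -0.7]
gripper_width: 0.0853
finger_force: 0.0
```

```bash
python3 -c "
from h import *
need([.518,.1705,.27],248)
c=get_calibration('wrist');im=get_image('wrist');cv2.imwrite('pics/w1.png',im[...,::-1])
import pickle;pickle.dump(c,open('w1.pkl','wb'))
print(proj('wrist',np.array([.518,.1705,.187]),c))
im=cv2.resize(im[:,:,::-1],(800,600));cv2.imwrite('pics/w1b.png',im)"
```

```text
t 3.1 pos [0.5134 0.1434 0.273 ] head -112.16 tilt -1.0 j [ 16.   8.   1.  83.  -0. -52.] F [ 0.6 -0.4 -0.7] T [ 0.01 -0.   -0.08] w 0.0853
need shares [-0.134  0.03   0.015] turn -0.002
(np.float64(327.1922397985209), np.float64(298.4360231009998))
```

View pics/w1.png

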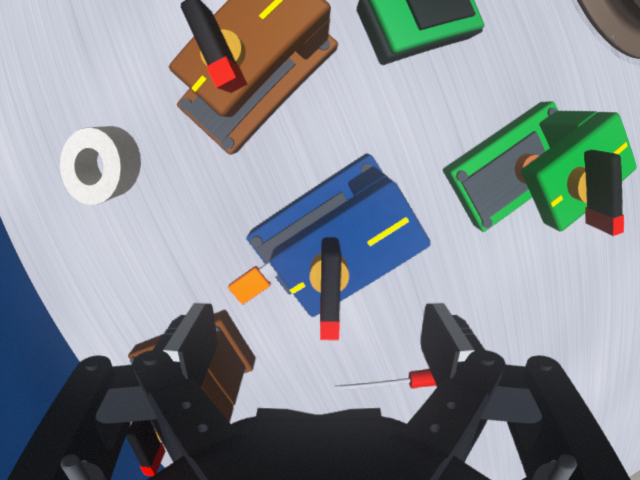

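The wrist view shows the bar lying vertically in the picture from (330,238) to (330,339), nearly aligned with the tool x axis. The ring is at (329,273) and the yellow marks at (297,288) and (388,231).

Run:
```python
import cv2
a=cv2.imread("pics/w1.png")[215:345,260:440]
cv2.imwrite("pics/w1c.png",cv2.convertScaleAbs(cv2.resize(a,None,fx=4.4,fy=4.4,interpolation=cv2.INTER_CUBIC),alpha=1.5))
```

```text
(no output)
```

View pics/w1c.png

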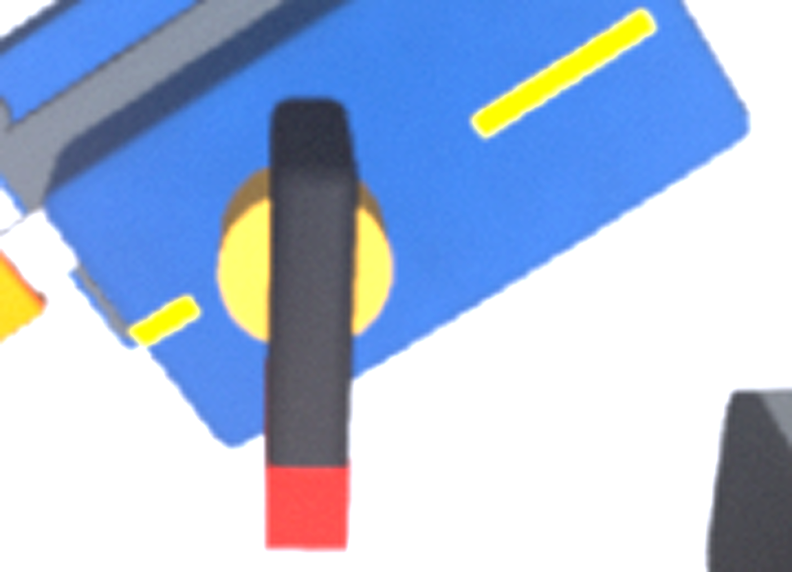

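Run:
```python
from h import *
import pickle;c=pickle.load(open('w1.pkl','rb'))
f=lambda u,v,z:ray("wrist",260+u/4.4,215+v/4.4,z,c)
b=f(315,172,.187);r=f(307,547,.187);d=r-b
print(b,r,np.hypot(*d[:2]),(b+r)/2,np.degrees(np.arctan2(d[1],d[0])))
y1=f(140,338,.135);y2=f(648,22,.135);e=y1-y2;print(y1,y2,np.degrees(np.arctan2(e[1],e[0])))
a=np.degrees(np.arctan2(d[1],d[0])-np.arctan2(e[1],e[0]));print("angle",a,"q",1.2-np.radians(a))
n=np.array([-e[1],e[0]])/np.hypot(e[0],e[1]);print("offset mid from line",n@((b+r)/2-y1)[:2])
m=(b+r)/2;need([m[0],m[1],.27],np.degrees(np.arctan2(-d[1],-d[0])))
```

```text
[0.50487326 0.14446368 0.187     ] [0.5274893  0.19907135 0.187     ] 0.059105685834713796 [0.51618128 0.17176751 0.187     ] 67.50285938748921
[0.54960269 0.17957368 0.135     ] [0.44919588 0.15892879 0.135     ] 11.618799135308915
angle 55.8840602521803 q 0.22463914921656114
offset mid from line -0.0009151614058052482
t 3.15 pos [0.5134 0.1434 0.2731] head -112.19 tilt -1.0 j [ 16.   8.   1.  83.   0. -52.] F [-0.2  0.5 -0.2] T [ 0.04  0.02 -0.01] w 0.0853
need shares [-0.137  0.041  0.015] turn 0.003
```

>>> move_arm(moves=[{"dx": -0.137, "dy": 0.041, "dz": 0, "turn": 0.003}, {"dx": -0.137, "dy": 0.041, "dz": 0, "turn": 0.003}, {"dx": -0.137, "dy": 0.041, "dz": 0.25, "turn": 0.003}, {"dx": -0.137, "dy": 0.041, "dz": 0.4, "turn": 0.003}, {"dx": -0.137, "dy": 0.041, "dz": 0.505, "turn": 0.003}, {"dx": -0.137, "dy": 0.041, "dz": 0.505, "turn": 0.003}, {"dx": -0.137, "dy": 0.041, "dz": 0.505, "turn": 0.003}])

```text
time_s: 4.03
eef_pos: [0.5164, 0.1718, 0.1733]
ee_rot: [-1.75, 2.608, -0.001]
ft_force: [0.0, 0.3, -0.7]
gripper_width: 0.0856
finger_force: 0.0
```

```bash
python3 -c "
from h import *
print(env.finger_overhang)
need([.5163,.1716,.171],-112.4)"
```

```text
0.022
t 4.03 pos [0.5164 0.1718 0.1733] head -112.29 tilt -1.0 j [ 18.  10.  -9.  71.  -0. -49.] F [ 0.   0.3 -0.7] T [-0.   -0.01 -0.03] w 0.0856
need shares [0.001 0.    0.012] turn 0.001
```

>>> move_arm(moves=[{"dx": 0, "dy": 0, "dz": 0, "turn": 0}, {"dx": 0, "dy": 0, "dz": 0, "turn": 0}, {"dx": 0, "dy": 0, "dz": 0, "turn": 0}, {"dx": 0, "dy": 0, "dz": 0, "turn": 0}, {"dx": 0, "dy": 0, "dz": 0, "turn": 0}, {"dx": 0, "dy": 0, "dz": 0, "turn": 0}, {"dx": 0, "dy": 0, "dz": 0, "turn": 0}, {"dx": 0, "dy": 0, "dz": 0, "turn": 0}], gripper=1, newtons=40)

```text
time_s: 5.03
eef_pos: [0.5169, 0.1721, 0.1735]
ee_rot: [-1.75, 2.606, -0.002]
ft_force: [0.6, -0.6, 3.7]
gripper_width: 0.0116
finger_force: 42.3
```

```bash
python3 -c "
from h import *
need([.5163,.1716,.173],-168.4)"
```

```text
t 5.03 pos [0.5169 0.1721 0.1735] head -112.23 tilt -1.0 j [ 18.  10.  -9.  71.  -0. -49.] F [ 0.6 -0.6  3.7] T [-0.12 -0.07 -0.04] w 0.0116
need shares [0.004 0.002 0.002] turn 0.624
```

>>> move_arm(moves=[{"dx": 0, "dy": 0, "dz": 0, "turn": 0.08}, {"dx": 0, "dy": 0, "dz": 0, "turn": 0.16}, {"dx": 0, "dy": 0, "dz": 0, "turn": 0.24}, {"dx": 0, "dy": 0, "dz": 0, "turn": 0.32}, {"dx": 0, "dy": 0, "dz": 0, "turn": 0.4}, {"dx": 0, "dy": 0, "dz": 0, "turn": 0.4}])

```text
time_s: 5.78
eef_pos: [0.5173, 0.1718, 0.1734]
ee_rot: [-0.86, 3.018, -0.002]
ft_force: [2.1, -3.2, 5.7]
gripper_width: 0.0114
finger_force: 42.4
```

```bash
python3 -c "
from h import *
need([.5163,.1716,.173],-168.4)"
```

```text
t 5.78 pos [0.5173 0.1718 0.1734] head -148.19 tilt -1.0 j [ 18.  10.  -9.  71.  -0. -13.] F [ 2.1 -3.2  5.7] T [-0.48 -0.5  -0.11] w 0.0114
need shares [0.005 0.002 0.002] turn 0.225
```

Forces are low and the torque is about 0.1 N m as specified. I'll finish the turn now.

>>> move_arm(moves=[{"dx": 0, "dy": 0, "dz": 0, "turn": 0.08}, {"dx": 0, "dy": 0, "dz": 0, "turn": 0.16}, {"dx": 0, "dy": 0, "dz": 0, "turn": 0.225}, {"dx": 0, "dy": 0, "dz": 0, "turn": 0.225}, {"dx": 0, "dy": 0, "dz": 0, "turn": 0.225}])

```text
time_s: 6.4
eef_pos: [0.5174, 0.1715, 0.1734]
ee_rot: [-0.318, 3.122, -0.002]
ft_force: [4.5, -3.4, 4.8]
gripper_width: 0.0118
finger_force: 42.4
```

```bash
python3 -c "
from h import *
need([.5163,.1716,.173],-168.4)
c=get_calibration('wrist');im=get_image('wrist');cv2.imwrite('pics/w2.png',im[...,::-1])"
```

```text
t 6.4 pos [0.5174 0.1715 0.1734] head -168.38 tilt -1.0 j [18. 10. -9. 71. -0.  7.] F [ 4.5 -3.4  4.8] T [-0.62 -0.55 -0.1 ] w 0.0118
need shares [0.005 0.002 0.002] turn 0.0
```

View pics/w2.png

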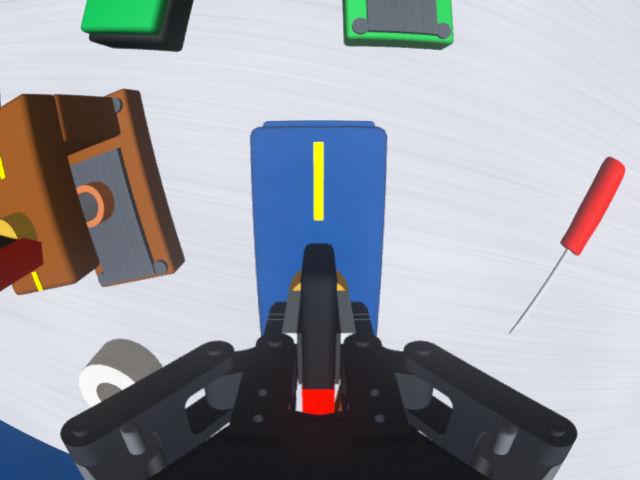

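The bar lies over the yellow line: the line is at (318,142)–(318,220) and the bar at x≈319. Now I'll release, let it settle, and rise.

>>> move_arm(moves=[{"dx": 0, "dy": 0, "dz": 0, "turn": 0}, {"dx": 0, "dy": 0, "dz": 0, "turn": 0}, {"dx": 0, "dy": 0, "dz": 0, "turn": 0}, {"dx": 0, "dy": 0, "dz": 0, "turn": 0}, {"dx": 0, "dy": 0, "dz": 0, "turn": 0}, {"dx": 0, "dy": 0, "dz": -0.1, "turn": 0}, {"dx": 0, "dy": 0, "dz": -0.3, "turn": 0}, {"dx": 0, "dy": 0, "dz": -0.5, "turn": 0}], gripper=0.5)

```text
time_s: 7.45
eef_pos: [0.5158, 0.1719, 0.2732]
ee_rot: [0.316, -3.125, 0.0]
ft_force: [-0.4, 0.7, 0.2]
gripper_width: 0.0426
finger_force: 0.0
```

>>> move_arm(moves=[{"dx": 0.2, "dy": 0, "dz": -0.1, "turn": 0}, {"dx": 0.4, "dy": 0, "dz": -0.1, "turn": 0}, {"dx": 0.4, "dy": 0, "dz": -0.1, "turn": 0}, {"dx": 0.4, "dy": 0, "dz": -0.1, "turn": 0}])

```text
time_s: 7.95
eef_pos: [0.438, 0.1562, 0.2924]
ee_rot: [-0.316, 3.125, 0.0]
ft_force: [0.6, -0.3, -0.3]
gripper_width: 0.0426
finger_force: 0.0
```

```bash
python3 -c "
from h import *
need([.5163,.1716,.28],-168.4)
c=get_calibration('wrist');im=get_image('wrist')
import pickle;pickle.dump(c,open('w3.pkl','wb'))
u,v=map(int,proj('wrist',np.array([.516,.1716,.187]),c));print(u,v)
y=max(v-85,0);x=u-100;print(x,y);a=cv2.resize(im[y:y+150,x:x+200,::-1],None,fx=4,fy=4,interpolation=cv2.INTER_CUBIC)
cv2.imwrite('pics/w3.png',a)
s=get_image('scene')[225:365,345:425,::-1];cv2.imwrite('pics/s3.png',cv2.resize(s,None,fx=4,fy=4,interpolation=cv2.INTER_CUBIC))"
```

```text
t 7.95 pos [0.438  0.1562 0.2924] head -168.46 tilt -1.0 j [20.  1. -4. 85. -0.  8.] F [ 0.6 -0.3 -0.3] T [ 0.01  0.02 -0.02] w 0.0426
need shares [-0.399 -0.003  0.062] turn -0.001
316 351
216 266
```

View pics/w3.png

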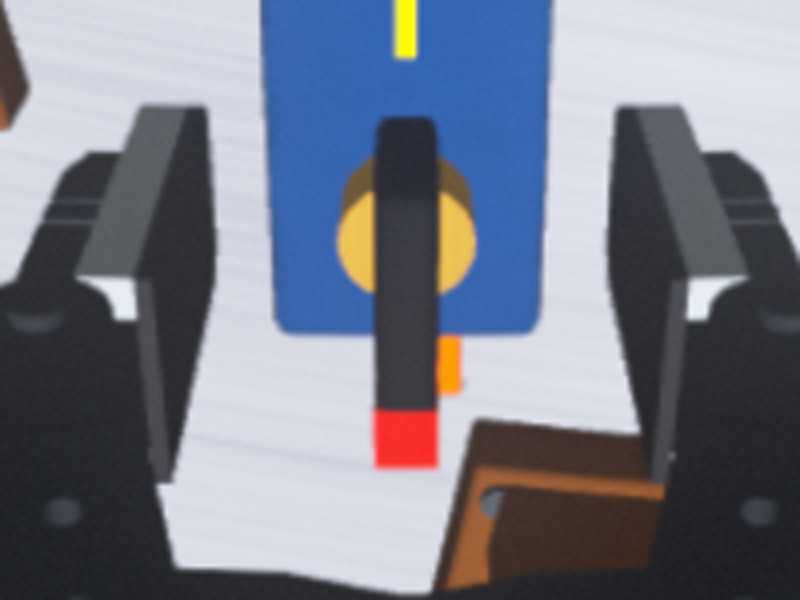

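View pics/s3.png

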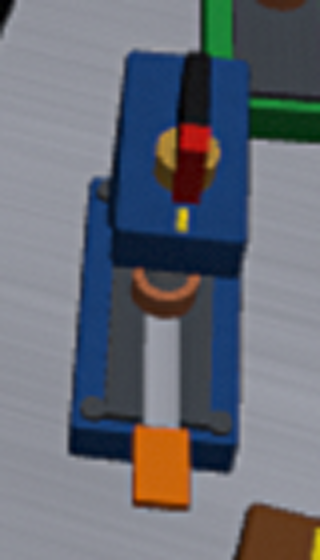

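After release the handle (x≈406) still lies on the yellow line (x≈405). The foot is down on the blade, the gauge hasn't moved, and the gripper is clear.

```bash
python3 -c "
from bench import workorder
print(workorder.hand_in())"
```

```text
the job is handed in; nothing more can be done
None
```

The gauge press's screw is turned so its handle lies over the yellow line (q about 1.2), with the handle released, the blade still in the jaw and the other press untouched; the job is handed in, but it returned no verdict.

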